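Set the pour-over stand to its height mark and cam it tight

TASK

The dripper arm of the pour-over coffee stand is too low for the cup. Take its collar by the two handles (the fixed bar and the open cam lever beside it) and, with the lever still open, raise it until the top of the collar just meets the underside of the rubber ring higher up on the post; hold it there while you squeeze the cam lever fully shut against the fixed bar. Do not push the ring along, do not let the arm fall or knock things over, and finish with the fingers still holding both handles squeezed together.

Things in the scene. Friction and masses are not known exactly. Their poses are not given: they have to be found in the camera images.
- stand: Pour-over coffee stand, immovable: wooden base slab 215 x 130 mm, top 20 mm above the table, and an upright steel post 16 mm thick, 319 mm tall. Origin at table level on the post's axis, z up; x points from the post to the dripper (slab from x = -45 to +170 mm), the two handles stick out from the post toward -x, roughly at the robot.
- dripper_arm: Sliding collar with the white dripper cone (on its +x side) and, toward -x, a fixed black bar (grip_bar) as handle. Origin on the post's axis at the collar's mid-height (115 mm above the table at the start), axes parallel to the stand's. The bar is 10 mm thick (y -19 to -9 mm), 24 mm high (z -12 to +12), from x = -20 to -131 mm; one finger goes on its outer face y = -19 mm.
- grip_point (a point): Point on the outer (-y) face of the fixed bar, at x = -92, y = -19, z = 0 mm in dripper_arm's frame: middle of the place for one finger.
- cam_lever: Aluminium cam lever: handle 10 mm thick, 22 mm high, 97 mm long, level with the fixed bar on its +y side. Origin on its upright pivot pin, at x = -34, y = +14 mm in dripper_arm's frame; it runs along its own -x, outer face at own y = +5 mm. Shut, it is parallel to the bar, outer faces 38 mm apart; fully open they are about 59 mm apart at 92 mm from the post.
- lever_point (a point): Point on the outer face of the lever handle, 58 mm from its pivot pin: about the middle of the place for the other finger.
- lever_angle (a joint): Cam lever angle: 0 = fully shut, 0.34 rad = fully open; starts open, stays where left. It takes about 9 N at lever_point to swing, 15 N near the end where the cam goes over centre: gripping with 5 to 7 N carries the arm without shutting it, 20 to 25 N shuts it. The bar cannot give way, so as the lever shuts the hand must follow or yield sideways toward the bar, 10 mm in all.
- collar_height (a joint): Height of the sliding collar above its lower stop in m: 0 at the start (resting on the stop), up to 0.19. With the lever open it slides freely and falls by its own weight (about 3 N) when let go; with the lever shut it is clamped to the post.
- collar_top (a point): Centre of the top face of the sliding collar (a black cylinder 40 mm across and 40 mm high round the post), on the post's axis, 20 mm above the collar's mid-height.
- ring_underside (a point): Centre of the underside of the black rubber marking ring (29 mm across, 7 mm high) on the post, on the post's axis: the height mark, 90 to 150 mm above the collar's top at the start. It grips the post with about 4 N and would be pushed up by a collar raised too far.
- deli_cup: Clear cup, 88 mm across, 69 mm high, beside the stand. Origin at the centre of its underside. Leave it.
- carafe: Square glass bottle with a gold stopper, 66 x 66 x 200 mm. Origin at the centre of its underside. Leave it.
- salt_shaker: Salt shaker, 44 mm across, 90 mm high. Origin at the centre of its underside. Leave it.

How it is judged:
By the outcome, as a careful person would: the job done as asked, in the order asked, and still so for the second after the job is handed in, while the arm keeps its last pose, push and grip.
It also fails if it takes over 45 s, if anything falls off the work surface, if the arm or the gripper's body presses on something with over 40 N, if the wrist force passes 120 N, or if a joint passes its speed limit or range.

ROBOT

A 6-joint arm with a two-finger parallel gripper is mounted at the origin on a cart in front of the work surface, level with it; the furniture and walls round the work are solid. World frame = base frame: x ahead of the robot, y to its left, z up, the work surface at z = 0. Lengths are in mm, angles in rad, forces in N, time in s.
With the tool pointing down it reaches from about 400 to 925 mm from the base axis. Payload 12.5 kg.
Tool frame: the origin (TCP) lies midway between the tips of the shut fingers; the grasp point (between the pads) lies 19 mm behind it; z points along the fingers, y is the line along which they close (so a half turn about z gives the same grasp; the last joint's range is limited). The gripper opens to 95 mm and grips with 3 to 60 N. Pads are 20 mm wide; open, the fingers measure 119 mm over their backs; the gripper's body (75 mm by 180 mm) begins 59 mm behind the grasp point.
Start: joints at [-1.266, 0.491, 1.559, -0, 1.092, -0.106], TCP at [249.613, -573.01, 214.661] pointing down, gripper open.
Joint ranges: [-3.1, 3.1], [-0.84, 2.19], [0.05, 2.79], [-1.13, 4.28], [0.06, 2.93], [-2.69, 2.69]. Speed limits (rad/s): [2.22, 2.22, 2.79, 3.14, 3.14, 3.14].

INTERFACE

Orientations are given as [roll, pitch, yaw] about the fixed x, y, z axes, in that order (R = Rz(yaw) Ry(pitch) Rx(roll)).
In Python, from cell import env gives the robot as it stands.
- The arm moves only by the tool arm_command, never from a script. Its argument "targets" is a list of rows, each a list of 5 numbers: the shift along the tool's x, y, z in mm, then the turn about the tool's z in degrees, then the opening, from 0 (shut) to 1 (fully open). In form: [[tx, ty, tz, roll, fingers], ...]. A call has 1 to 5 rows; each row is the pose to reach, as a shift and turn from the pose commanded when the call began, along the tool's axes at that moment; what a row does not reach only later rows make up. A row lasts 1/10 s, in which the tool goes at most 50 mm and 8.59 degrees, less where a joint would pass 70% of its speed; a pose out of reach is approached as far as the arm can. A call with a gripper value outside its range is refused whole. The fingers move at their own pace and stop on an object; the grip force is fixed at half the most. Time passes only in rows, so rows that repeat a pose let the fingers close. It gives the time, the measured TCP pose, the force, the opening and the grip force at its end, in the units of the state.
- env.state(): the state, without advancing time (a new reading comes with each control period).
- env.read_camera(name): name is "scene" or "top"; returns a dict with "frame" (384x512x3 uint8, red, green, blue), "vertical_fov" (degrees; the focal length in pixels is half the picture's height over the tangent of half this angle, whatever the lens; pixels are square), "cx", "cy" (the principal point, pixels), "world_from_camera" (4x4, takes a point from camera to world coordinates). Camera axes: x right, y down, z forward; pixel columns grow to the right and rows downward; lengths in mm; the calibration is good to about 2 mm. A picture is of the moment at which its call begins. There is no depth.
- env.job_done(): hands the job in; it is judged then, once.
The state is a dict: "t": time; "joints": joint angles; "qvel": joint speeds; "tau": joint torques, N m; "eef_pos": TCP position; "tcp_rot": TCP orientation; "ft_force": force on the tool from outside, world axes, zero at the start; "moment": the same for the moment, N m; "opening": opening from 0.0 (shut) to 1.0 (fully open); "grip_force": force on a finger pad.
Only numpy, scipy, OpenCV 4.12 (cv2) and the standard library are available. Lean on these libraries where they do the work, as an engineer would, in place of code of your own. Each camera call takes 0.05 s, during which the arm holds its last target. There are 200 camera calls.

## Working session

There is one attempt and no reset: what is moved stays moved. The work goes in short steps, Python scripts to look and compute and a tool call to move; the robot and the scene stay as the last step left them, time stands still between calls to the robot, and variables do not carry over. Pictures are saved under pics/ and viewed, at most 10 in all, crops included, and the job is handed in when it is done.

Besides the shell and the picture viewer there is one more tool, called as a command line: name --pt "numbers of a row" for each row, then --argument value for the rest. arm_command: Moves the arm, as the interface text tells. Its arguments: {"type":"object","properties":{"targets":{"type":"array","items":{"type":"array","items":{"type":"number"}}}},"required":["targets"]}

```bash
mkdir -p pics; ls
cat > h.py <<'E'
import numpy as np, cv2
from cell import env
def cam(n):
    c=env.read_camera(n); f=c["frame"].shape[0]/2/np.tan(np.radians(c["vertical_fov"]/2))
    return c,f,np.array(c["world_from_camera"])
E
python3 - <<'E'
from h import *
import pickle
for n in("scene","top"):
    c,f,T=cam(n); cv2.imwrite(f"pics/{n}0.png",cv2.resize(c["frame"][:,:,::-1],(800,600),interpolation=cv2.INTER_CUBIC)); print(n,f,c["cx"],c["cy"],T.round(3).tolist())
    pickle.dump(c,open(f"{n}0.pkl","wb"))
print(env.state())
E
```

```text
pics
scene 355.4101995734283 251.79476450879923 190.49347827918226 [[-0.84, -0.368, 0.399, 249.447], [-0.542, 0.573, -0.614, 622.468], [-0.003, -0.732, -0.681, 758.165], [0.0, 0.0, 0.0, 1.0]]
top 410.0713084996625 264.23579418370264 196.8482813502176 [[0.045, -0.975, 0.219, 408.086], [-0.999, -0.043, 0.013, 84.467], [-0.003, -0.219, -0.976, 1052.696], [0.0, 0.0, 0.0, 1.0]]
{'t': 0.1, 'joints': array([-1.26560079e+00,  4.91497471e-01,  1.55939571e+00, -2.23974930e-05,
        1.09172332e+00, -1.05592777e-01]), 'qvel': array([-7.44914988e-04, -8.57602313e-05, -1.93646126e-03, -4.11192124e-04,
        8.19876191e-04,  1.08693574e-03]), 'tau': array([ 2.06347569e-03, -6.13624549e+01, -2.58606309e+01,  6.93283556e-02,
        4.70197317e-02, -7.77418927e-05]), 'eef_pos': array([ 249.53453629, -572.77916804,  214.11883617]), 'tcp_rot': array([-3.14057242e+00, -8.81544871e-05,  4.10798606e-01]), 'ft_force': array([0.19857872, 0.50204113, 0.03563086]), 'moment': array([ 0.04259143, -0.02739566,  0.01442433]), 'grip_force': 0.0, 'opening': 1.0004641049986462}
```

View pics/scene0.png

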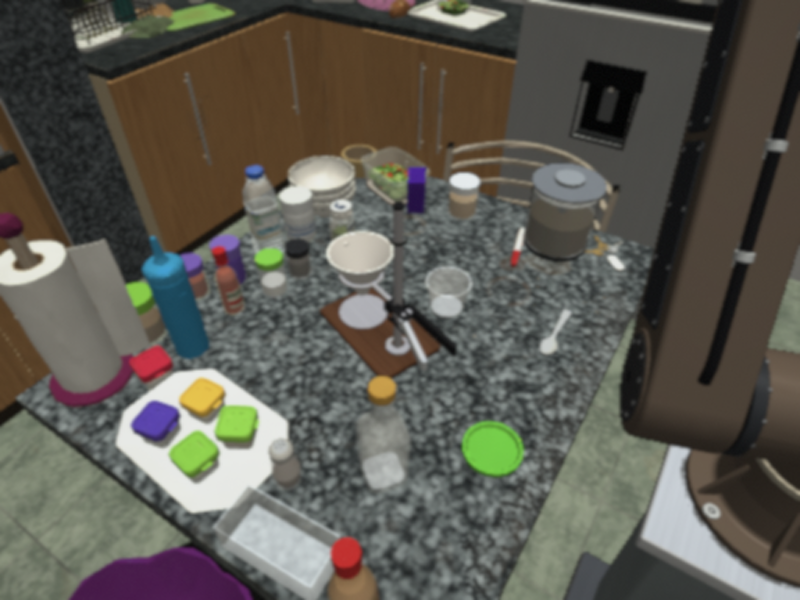

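View pics/top0.png

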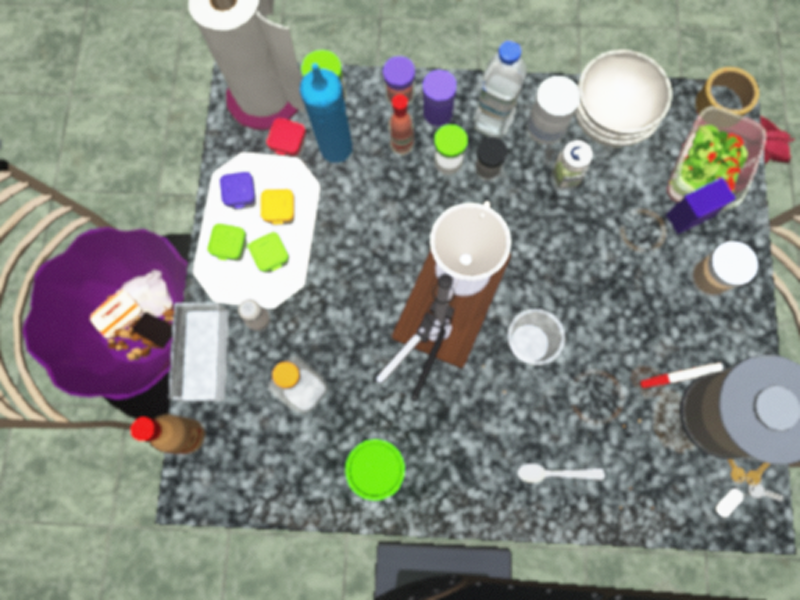

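Run:
```python
from h import *
import pickle
a=pickle.load(open("scene0.pkl","rb"))["frame"][120:245,195:305,::-1]
b=pickle.load(open("top0.pkl","rb"))["frame"][125:260,235:345,::-1]
cv2.imwrite("pics/a.png",cv2.resize(a,None,fx=4.5,fy=4.5,interpolation=cv2.INTER_CUBIC))
cv2.imwrite("pics/b.png",cv2.resize(b,None,fx=4.4,fy=4.4,interpolation=cv2.INTER_CUBIC))
```

```text
(no output)
```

View pics/a.png

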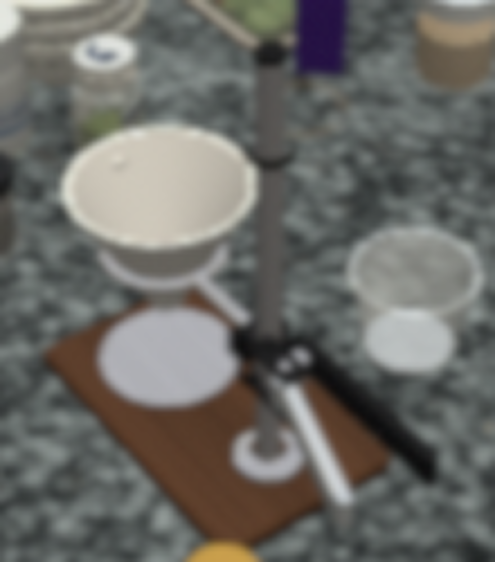

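View pics/b.png

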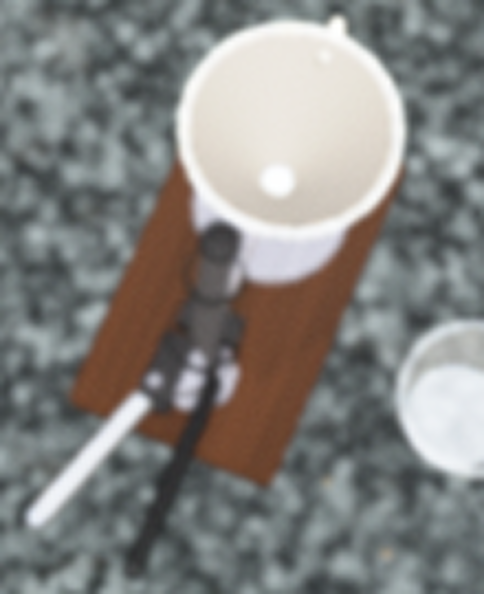

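```bash
cat >> h.py <<'E'
import pickle
CAM={n:pickle.load(open(f"{n}0.pkl","rb")) for n in("scene","top")}
def proj(n,P):
    c=CAM[n]; T=np.array(c["world_from_camera"]); f=192/np.tan(np.radians(c["vertical_fov"]/2))
    p=(np.atleast_2d(P)-T[:3,3])@T[:3,:3]; return p[:,:2]/p[:,2:]*f+[c["cx"],c["cy"]]
def stand(q,L):
    c,s=np.cos(q[2]),np.sin(q[2]); L=np.atleast_2d(L); return np.c_[q[0]+c*L[:,0]-s*L[:,1],q[1]+s*L[:,0]+c*L[:,1],L[:,2]]
E
cat > fit.py <<'E'
from h import *
from scipy.optimize import least_squares
S=[((-45,-65,20),(387,463)),((170,65,20),(47,352)),((-131,-14,127),(434,463)),((0,0,319),(270,45))]
Tp=[((-45,65,20),(72,402)),((-45,-65,20),(268,486)),((-131,-14,127),(137,565)),((0,0,319),(220,235))]
obs=[("scene",L,(np.array(p)+.5)/4.5-.5+[195,120]) for L,p in S]+[("top",L,(np.array(p)+.5)/4.4-.5+[235,125]) for L,p in Tp]
fun=lambda q:np.concatenate([(proj(n,stand(q,L))[0]-p) for n,L,p in obs])
r=least_squares(fun,[500,0,-.4],x_scale=[10,10,.1],loss="soft_l1"); q=r.x
print(q.round(3)); print(fun(q).reshape(-1,2).round(1))
for z in range(220,300,10): print(z,((proj("scene",stand(q,(0,0,z)))[0]-[195,120]+.5)*4.5-.5).round(0),((proj("top",stand(q,(0,0,z)))[0]-[235,125]+.5)*4.4-.5).round(0))
np.save("q.npy",q)
print(stand(q,[(-92,-19,115),(-92,10.5,115),(-92,0,115)]).round(1))
E
python3 fit.py
```

```text
[ 6.0932e+02  5.7340e+01 -3.6800e-01]
[[ 1.6 -2.4]
 [-2.1 -1.6]
 [ 0.2 -1.7]
 [-0.5  0.3]
 [-1.9 -1.1]
 [ 0.5  0.2]
 [-2.   2. ]
 [ 0.2  0.4]]
220 [268. 203.] [211. 292.]
230 [268. 188.] [212. 287.]
240 [268. 173.] [213. 282.]
250 [268. 158.] [214. 276.]
260 [268. 143.] [215. 271.]
270 [268. 127.] [216. 266.]
280 [268. 111.] [217. 260.]
290 [268.  95.] [218. 254.]
[[516.6  72.7 115. ]
 [527.3 100.3 115. ]
 [523.5  90.5 115. ]]
```

```bash
cat > ov.py <<'E'
from h import *
q=np.load("q.npy")
def box(x0,x1,y0,y1,z): return [(x0,y0,z),(x1,y0,z),(x1,y1,z),(x0,y1,z)]
a=np.linspace(0,6.28,40)
circ=lambda r,z:np.c_[r*np.cos(a),r*np.sin(a),0*a+z]
lev=np.array(box(-97,0,-5,5,0),float); c,s=np.cos(-.34),np.sin(-.34)
lev=np.c_[-34+c*lev[:,0]-s*lev[:,1],14+s*lev[:,0]+c*lev[:,1],np.full(4,126.)]
polys=[box(-45,170,-65,65,20),box(-131,-20,-19,-9,127),circ(20,135),circ(8,319),lev,circ(14.5,250)]
out=[]
for n,(u,v) in dict(scene=(195,120),top=(235,125)).items():
    s_=4.4; im=cv2.resize(CAM[n]["frame"][v:v+135,u:u+90+20,::-1],None,fx=s_,fy=s_,interpolation=cv2.INTER_CUBIC)
    for i,P in enumerate(polys):
        p=((proj(n,stand(q,P))-[u,v]+.5)*s_-.5).round().astype(int)
        cv2.polylines(im,[p.reshape(-1,1,2)],True,(0,255,255) if i%2 else (0,255,0),1)
    out.append(im[:594,:395] if n=="scene" and 0 else im)
cv2.imwrite("pics/ov.png",cv2.resize(np.hstack(out),(800,490)))
E
python3 ov.py
```

```text
(no output)
```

View pics/ov.png

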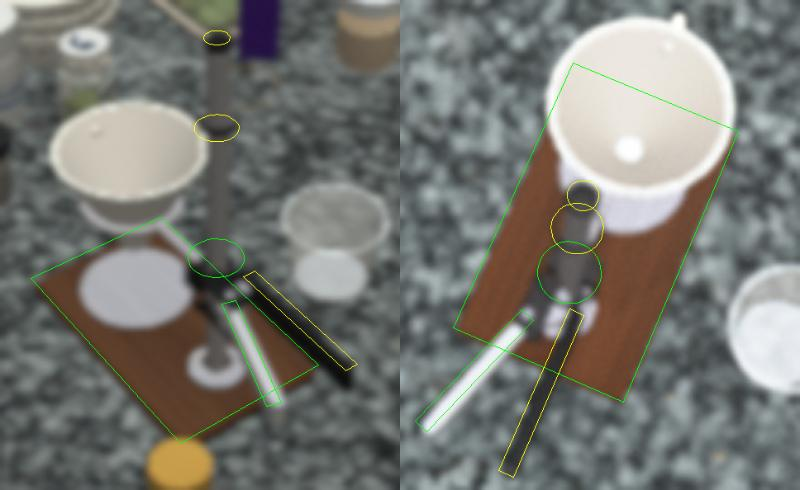

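```bash
sed -i 's/^obs=/S=S[:3];Tp=Tp[:3]\nobs=/; s/range(220,300,10)/(135,220,240,250,260,270,319,339)/' fit.py; python3 fit.py; python3 ov.py
```

```text
[ 6.09097e+02  5.76890e+01 -3.67000e-01]
[[ 1.6 -2.3]
 [-2.2 -1.5]
 [ 0.2 -1.6]
 [-2.  -0.9]
 [ 0.4  0.3]
 [-2.1  2.2]]
135 [267. 320.] [204. 330.]
220 [268. 204.] [211. 292.]
240 [268. 174.] [212. 282.]
250 [268. 159.] [213. 277.]
260 [268. 143.] [214. 271.]
270 [268. 128.] [215. 266.]
319 [268.  47.] [220. 237.]
339 [268.  12.] [222. 224.]
[[516.4  73.  115. ]
 [527.  100.5 115. ]
 [523.2  90.7 115. ]]
```

View pics/ov.png

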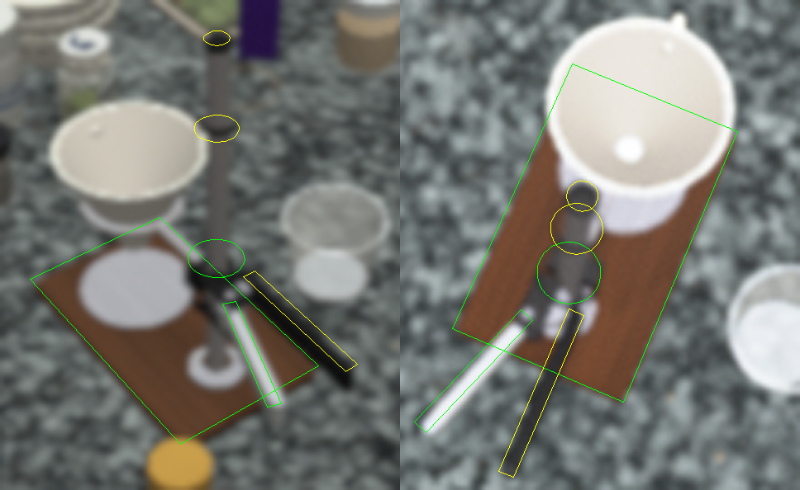

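arm_command --pt "0 0 -40 0 1" --pt "0 0 -85 0 1" --pt "10 -10 -120 0 1" --pt "40 -38 -125 0 1" --pt "75 -72 -125 0 1"

```text
t: 0.6
eef_pos: [289.6, -476.8, 340.3]
tcp_rot: [3.14, 0.0, 0.409]
ft_force: [1.7, -0.6, 0.4]
opening: 1.003
grip_force: 0.0
```

arm_command --pt "34 -33 0 0 1" --pt "68 -66 0 0 1" --pt "102 -99 0 0 1" --pt "136 -132 0 0 1" --pt "170 -165 0 0 1"

```text
t: 1.1
eef_pos: [379.8, -256.0, 339.5]
tcp_rot: [-3.142, 0.0, 0.41]
ft_force: [1.1, -1.0, 1.1]
opening: 1.001
grip_force: 0.0
```

arm_command --pt "34 -33 0 0 1" --pt "68 -66 0 0 1" --pt "102 -99 0 0 1" --pt "136 -132 0 0 1" --pt "170 -165 0 0 1"

```text
t: 1.6
eef_pos: [469.8, -36.7, 339.6]
tcp_rot: [3.141, -0.0, 0.411]
ft_force: [0.7, -0.8, -0.7]
opening: 0.995
grip_force: 0.0
```

arm_command --pt "34 -33 0 8 1" --pt "68 -66 0 16 1" --pt "102 -99 0 24 1" --pt "105 -103 0 32 1" --pt "105 -103 0 40 1"

```text
t: 2.1
eef_pos: [524.9, 99.7, 338.9]
tcp_rot: [3.141, 0.001, -0.291]
ft_force: [-1.2, -0.1, 0.0]
opening: 1.0
grip_force: 0.0
```

arm_command --pt "0 0 30 4.4 1" --pt "1 0 70 4.4 1" --pt "2 -1 110 4.4 1" --pt "2 -1 150 4.4 1" --pt "2 -1 170 4.4 1"

```text
t: 2.6
eef_pos: [525.5, 98.0, 166.4]
tcp_rot: [3.14, 0.004, -0.364]
ft_force: [1.4, 0.3, 0.1]
opening: 1.0
grip_force: 0.0
```

```bash
cat > look.py <<'E'
from h import *
import sys
q=np.load("q.npy"); out=[]
for n,(u,v) in dict(scene=(195,100),top=(235,125)).items():
    c,f,T=cam(n); s=4.4
    im=cv2.resize(c["frame"][v:v+145,u:u+110,::-1],None,fx=s,fy=s,interpolation=cv2.INTER_CUBIC)
    out.append(im)
    cv2.imwrite(f"pics/raw_{n}_{sys.argv[1]}.png",c["frame"][:,:,::-1])
im=np.hstack(out); cv2.imwrite(f"pics/{sys.argv[1]}.png",cv2.resize(im,(800,int(im.shape[0]*800/im.shape[1]))))
s=env.state(); print(s["eef_pos"],s["tcp_rot"],s["ft_force"],s["opening"],s["grip_force"],s["t"])
E
python3 look.py l1
```

```text
[525.54280683  97.90166616 166.96626124] [ 3.13924716  0.00490351 -0.36417397] [-0.25385059 -0.25843808  0.75010669] 1.0017857993076016 0.0 2.7
```

View pics/l1.png

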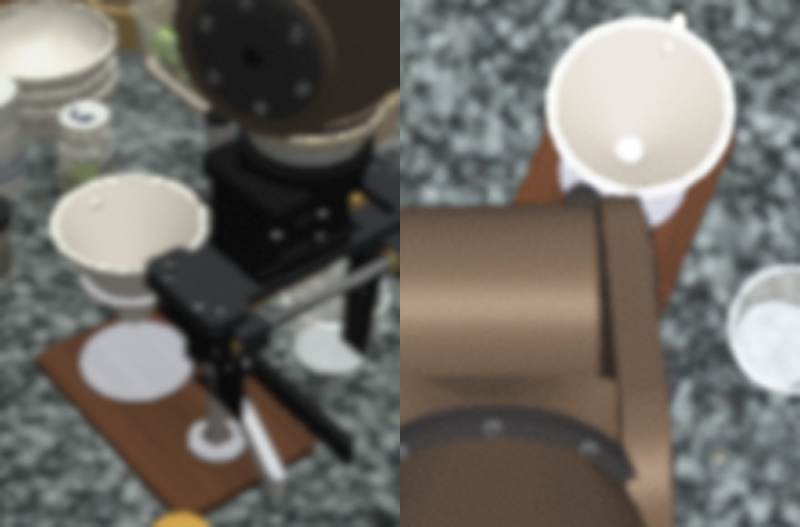

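```bash
python3 - <<'E'
from h import *
q=np.load("q.npy"); t=np.array([525.5,97.9,167]);y=np.array([np.sin(.364),np.cos(.364),0])
k=lambda P:((proj("scene",P)-[195,100]+.5)*4.4*800/968).round()
for d in(47.5,59.5,-47.5,-59.5): print(d,k(t+d*y))
print(k(stand(q,[(-131,-14,127),(-131,-14,103),(-131,-19,127),(-131,-9,127)])))
E
python3 - <<'E'
import cv2
im=cv2.imread("pics/raw_scene_l1.png")[150:240,225:305]
cv2.imwrite("pics/c.png",cv2.resize(im,None,fx=6,fy=6,interpolation=cv2.INTER_CUBIC))
E
```

```text
47.5 [[233. 410.]]
59.5 [[218. 418.]]
-47.5 [[348. 348.]]
-59.5 [[362. 341.]]
[[352. 441.]
 [349. 466.]
 [358. 438.]
 [346. 445.]]
```

View pics/c.png

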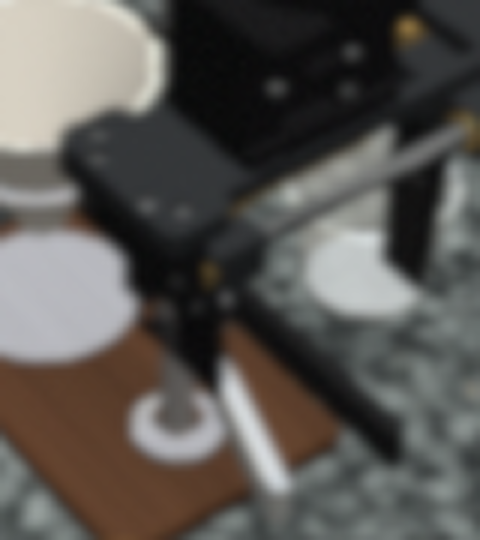

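arm_command --pt "0 -1 20 0 1" --pt "0 -3 40 0 1" --pt "0 -3 58 0 1" --pt "0 -3 71 0 0.85" --pt "0 -3 71 0 0.75"

```text
t: 3.2
eef_pos: [527.9, 100.8, 98.5]
tcp_rot: [3.141, 0.001, -0.364]
ft_force: [-0.3, -0.6, -0.1]
opening: 0.883
grip_force: 0.0
```

arm_command --pt "0 0 0 0 0.72" --pt "0 0 0 0 0.7" --pt "0 0 0 0 0.7"

```text
t: 3.5
eef_pos: [528.4, 100.8, 99.6]
tcp_rot: [-3.141, -0.001, -0.364]
ft_force: [0.4, 0.2, -0.2]
opening: 0.707
grip_force: 0.0
```

arm_command --pt "0 0 3 0 0.68" --pt "0 0 3 0 0.66" --pt "0 0 3 0 0.65" --pt "0 0 3 0 0.65"

```text
t: 3.9
eef_pos: [528.0, 100.8, 95.6]
tcp_rot: [3.142, -0.0, -0.364]
ft_force: [-0.8, 0.6, -0.3]
opening: 0.652
grip_force: 0.0
```

arm_command --pt "0 0 0 0 0.64" --pt "0 0 0 0 0.64"

```text
t: 4.1
eef_pos: [528.0, 100.8, 95.6]
tcp_rot: [3.142, -0.0, -0.364]
ft_force: [0.4, -0.2, -1.1]
opening: 0.642
grip_force: 0.0
```

arm_command --pt "0 0 0 0 0.63" --pt "0 0 0 0 0.63"

```text
t: 4.3
eef_pos: [527.9, 100.8, 95.6]
tcp_rot: [3.142, 0.0, -0.364]
ft_force: [-0.3, 0.2, -1.5]
opening: 0.63
grip_force: 0.2
```

arm_command --pt "0 0 0 0 0.62" --pt "0 0 0 0 0.62"

```text
t: 4.5
eef_pos: [528.0, 101.0, 95.6]
tcp_rot: [-3.141, -0.0, -0.364]
ft_force: [0.3, 2.4, -0.6]
opening: 0.622
grip_force: 3.6
```

arm_command --pt "0 -0.5 0 0 0.62" --pt "0 -0.5 0 0 0.62"

```text
t: 4.7
eef_pos: [528.1, 101.0, 95.6]
tcp_rot: [3.141, 0.0, -0.364]
ft_force: [-0.1, -1.1, -0.2]
opening: 0.619
grip_force: 6.2
```

arm_command --pt "0 -0.5 0 0 0.62" --pt "0 -0.5 0 0 0.62"

```text
t: 4.9
eef_pos: [528.0, 101.1, 95.6]
tcp_rot: [3.14, 0.0, -0.364]
ft_force: [-0.9, -6.2, 1.4]
opening: 0.621
grip_force: 7.8
```

arm_command --pt "0 0.5 0 0 0.62" --pt "0 0.5 0 0 0.62" --pt "0 0.5 -2 0 0.62" --pt "0 0.5 -4 0 0.62" --pt "0 0.5 -4 0 0.62"

```text
t: 5.4
eef_pos: [528.0, 101.1, 99.7]
tcp_rot: [3.141, 0.0, -0.364]
ft_force: [-0.6, -4.8, -2.3]
opening: 0.622
grip_force: 7.3
```

arm_command --pt "0 0.4 0 0 0.62" --pt "0 0.4 -4 0 0.62" --pt "0 0.4 -10 0 0.62" --pt "0 0.4 -16 0 0.62" --pt "0 0.4 -16 0 0.62"

```text
t: 5.9
eef_pos: [528.0, 101.0, 116.6]
tcp_rot: [-3.141, -0.001, -0.364]
ft_force: [-0.5, 0.1, -2.1]
opening: 0.618
grip_force: 5.7
```

```bash
python3 look.py l2
python3 - <<'E'
from h import *
q=np.load("q.npy")
c=np.array([-.54,.84]); cs,sn=np.cos(q[2]),np.sin(q[2]); l=np.array([cs*c[0]+sn*c[1],-sn*c[0]+cs*c[1]])*14.5
for z in(230,240,250,260): print(z,((proj("scene",stand(q,(*l,z)))[0]-[195,120]+.5)*4.5-.5).round(0),((proj("scene",stand(q,(*l,z+7)))[0]-[195,120]+.5)*4.5-.5).round(0))
g=CAM["scene"]["frame"][140:170,245:265].mean(2)
print(g[:,:].round().astype(int))
E
```

```text
[528.03421577 101.05307005 115.93339872] [-3.14127846e+00 -5.63456514e-04 -3.64092468e-01] [-0.76865037 -0.39214193 -2.36736941] 0.6195454406517685 5.485632419586182 6.0
230 [268. 206.] [268. 196.]
240 [268. 191.] [268. 180.]
250 [268. 176.] [268. 165.]
260 [268. 160.] [268. 149.]
[[ 76  79  85  93 100 101  92  82  80  82  85  85  89  94  96  86  75  73
   80  96]
 [ 80  81  82  85  91  96  91  83  81  82  84  86  89  94  95  90  84  83
   87  99]
 [ 77  76  74  78  89  98  93  84  81  82  84  85  86  89  91  91  92  92
   90  93]
 [ 73  68  68  75  91 101  96  86  81  82  84  86  86  87  88  92  97  97
   92  86]
 [ 78  71  69  75  89  98  94  84  81  83  84  85  86  87  88  91  97  99
   95  87]
 [ 89  83  76  77  86  95  91  84  81  82  84  85  86  86  85  87  93  97
   95  88]
 [ 98  92  86  84  87  90  87  81  80  82  84  85  87  89  88  87  88  89
   89  85]
 [ 99  91  89  90  88  85  80  78  80  82  85  86  88  92  96  96  93  88
   84  83]
 [ 91  83  86  91  89  83  77  76  79  82  84  86  88  94 101 103 102  94
   86  84]
 [ 93  82  84  92  98  95  87  80  80  82  85  86  89
[... 1032 characters left out ...]
  81  92
  102 105]
 [172 169 167 166 180 194 171 121  89  83  84  85  87  87  82  78  83  90
   96 100]
 [170 167 165 166 181 194 169 119  87  83  84  85  85  85  85  86  91  91
   90  95]
 [169 166 166 173 188 188 154 107  84  82  84  85  84  84  88  95  99  96
   89  90]
 [167 166 169 183 192 173 130  92  81  82  84  85  83  84  91 102 108 104
   96  90]
 [166 168 177 188 181 147 105  82  79  83  84  84  86  89  99 109 112 108
   98  90]
 [169 175 183 181 157 120  91  79  79  82  84  86  91 102 112 116 111 102
   93  84]
 [179 182 174 154 125 102  87  79  79  82  84  87  96 113 123 124 117 108
   98  88]
 [187 175 151 119  98  88  83  78  79  82  84  86  93 107 118 122 122 119
  111  99]]
```

View pics/l2.png

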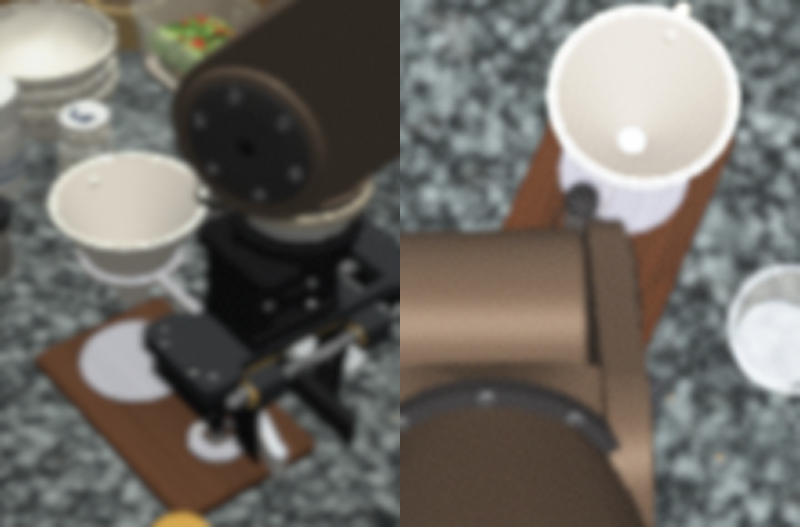

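arm_command --pt "0 0 -6 0 0.62" --pt "0 0 -16 0 0.62" --pt "0 0 -26 0 0.62" --pt "0 0 -36 0 0.62" --pt "0 0 -42 0 0.62"

```text
t: 6.5
eef_pos: [528.0, 101.0, 158.9]
tcp_rot: [-3.141, -0.001, -0.364]
ft_force: [0.7, 1.7, -2.8]
opening: 0.622
grip_force: 5.1
```

arm_command --pt "0 0 -6 0 0.62" --pt "0 0 -16 0 0.62" --pt "0 0 -26 0 0.62" --pt "0 0 -34 0 0.62" --pt "0 0 -38 0 0.62"

```text
t: 7.0
eef_pos: [528.0, 101.0, 196.5]
tcp_rot: [-3.141, -0.0, -0.364]
ft_force: [-1.2, 2.2, -3.6]
opening: 0.62
grip_force: 4.7
```

arm_command --pt "0 0 0 0 0.62" --pt "0 0 0 0 0.62"

```text
t: 7.2
eef_pos: [527.9, 101.0, 195.5]
tcp_rot: [-3.142, -0.0, -0.364]
ft_force: [-0.2, 3.6, -1.5]
opening: 0.622
grip_force: 4.6
```

```bash
python3 look.py l3
```

```text
[527.95253249 100.97394943 195.33014865] [ 3.14152105e+00  2.40856500e-04 -3.64186227e-01] [-0.61382599  3.95334066 -2.08177764] 0.6145815038748216 4.522891379892826 7.3
```

View pics/l3.png

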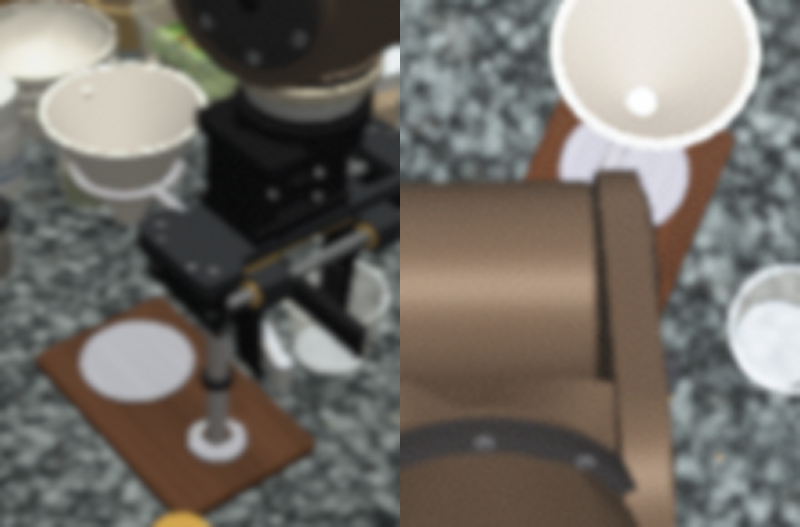

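arm_command --pt "0 -0.3 -1 0 0.62" --pt "0 -0.3 -2 0 0.62" --pt "0 -0.3 -4 0 0.62" --pt "0 -0.3 -4 0 0.62"

```text
t: 7.7
eef_pos: [528.0, 101.1, 199.8]
tcp_rot: [3.141, 0.0, -0.364]
ft_force: [-1.5, 0.1, -2.3]
opening: 0.623
grip_force: 5.8
```

arm_command --pt "0 0 -1 0 0.62" --pt "0 0 -2 0 0.62" --pt "0 0 -4 0 0.62" --pt "0 0 -4 0 0.62"

```text
t: 8.1
eef_pos: [528.0, 101.1, 203.9]
tcp_rot: [3.141, -0.0, -0.364]
ft_force: [-2.1, -1.4, -2.3]
opening: 0.621
grip_force: 6.5
```

arm_command --pt "0 0 -1 0 0.62" --pt "0 0 -2 0 0.62" --pt "0 0 -2 0 0.62"

```text
t: 8.4
eef_pos: [528.0, 101.1, 205.7]
tcp_rot: [3.141, 0.0, -0.364]
ft_force: [-3.5, -2.0, -1.6]
opening: 0.621
grip_force: 6.9
```

arm_command --pt "0 0 -1 0 0.62" --pt "0 0 -1 0 0.62"

```text
t: 8.6
eef_pos: [528.0, 101.1, 206.7]
tcp_rot: [3.141, 0.0, -0.364]
ft_force: [-3.6, -3.5, -1.2]
opening: 0.62
grip_force: 7.1
```

arm_command --pt "0 0 -1 0 0.62" --pt "0 0 -1 0 0.62"

```text
t: 8.8
eef_pos: [528.0, 101.1, 207.7]
tcp_rot: [3.141, 0.0, -0.364]
ft_force: [-3.9, -3.7, -1.1]
opening: 0.622
grip_force: 7.2
```

arm_command --pt "0 0.2 -1 0 0.62" --pt "0 0.2 -1 0 0.62"

```text
t: 9.0
eef_pos: [528.0, 101.1, 208.7]
tcp_rot: [-3.142, 0.0, -0.364]
ft_force: [-3.6, -2.3, -2.3]
opening: 0.621
grip_force: 6.7
```

arm_command --pt "0 0 -1 0 0.62" --pt "0 0 -1 0 0.62"

```text
t: 9.2
eef_pos: [528.0, 101.1, 209.7]
tcp_rot: [3.142, -0.0, -0.364]
ft_force: [-4.8, -2.3, -1.3]
opening: 0.62
grip_force: 6.6
```

arm_command --pt "0 0 -1 0 0.62" --pt "0 0 -1 0 0.62"

```text
t: 9.4
eef_pos: [528.0, 101.1, 210.7]
tcp_rot: [3.142, -0.0, -0.364]
ft_force: [-4.3, -1.6, -2.4]
opening: 0.624
grip_force: 6.5
```

Still no contact; continue in half-to-one millimetre steps.

arm_command --pt "0 0 -0.8 0 0.62" --pt "0 0 -0.8 0 0.62"

```text
t: 9.6
eef_pos: [528.0, 101.1, 211.5]
tcp_rot: [-3.142, 0.0, -0.364]
ft_force: [-4.4, -1.3, -1.7]
opening: 0.616
grip_force: 6.4
```

arm_command --pt "0 0 -0.8 0 0.62" --pt "0 0 -0.8 0 0.62"

```text
t: 9.8
eef_pos: [528.0, 101.1, 212.3]
tcp_rot: [3.142, -0.0, -0.364]
ft_force: [-4.2, -0.8, -2.5]
opening: 0.621
grip_force: 6.3
```

arm_command --pt "0 0 -0.8 0 0.62" --pt "0 0 -0.8 0 0.62"

```text
t: 10.0
eef_pos: [528.0, 101.1, 213.1]
tcp_rot: [3.142, 0.0, -0.364]
ft_force: [-4.5, -0.6, -2.2]
opening: 0.622
grip_force: 6.3
```

arm_command --pt "0 0 -0.8 0 0.62" --pt "0 0 -0.8 0 0.62"

```text
t: 10.2
eef_pos: [528.0, 101.0, 213.7]
tcp_rot: [3.142, 0.0, -0.364]
ft_force: [-3.2, -0.5, -5.2]
opening: 0.621
grip_force: 6.0
```

arm_command --pt "0 0 0 0 0.62"

```text
t: 10.3
eef_pos: [528.0, 101.0, 213.7]
tcp_rot: [3.142, 0.0, -0.364]
ft_force: [-3.5, -0.1, -4.0]
opening: 0.621
grip_force: 6.0
```

arm_command --pt "0 0 0 0 0.62"

```text
t: 10.4
eef_pos: [528.0, 101.0, 213.7]
tcp_rot: [3.142, 0.0, -0.364]
ft_force: [-3.2, -0.4, -4.8]
opening: 0.619
grip_force: 5.9
```

arm_command --pt "0 0.5 0 0 0.6" --pt "0 1.2 0 0 0.585" --pt "0 1.9 0 0 0.57" --pt "0 1.9 0 0 0.57"

```text
t: 10.8
eef_pos: [527.2, 99.0, 213.7]
tcp_rot: [3.141, 0.0, -0.364]
ft_force: [-4.6, -3.3, -5.9]
opening: 0.571
grip_force: 10.8
```

arm_command --pt "0 0.9 0 0 0.55" --pt "0 1.8 0 0 0.53" --pt "0 2.7 0 0 0.51" --pt "0 2.8 0 0 0.51"

```text
t: 11.2
eef_pos: [526.1, 96.4, 213.7]
tcp_rot: [3.141, 0.0, -0.364]
ft_force: [-4.3, -2.7, -6.6]
opening: 0.517
grip_force: 12.9
```

arm_command --pt "0 0.9 0 0 0.49" --pt "0 1.8 0 0 0.47" --pt "0 2.7 0 0 0.45" --pt "0 2.8 0 0 0.45"

```text
t: 11.6
eef_pos: [525.1, 93.7, 213.7]
tcp_rot: [3.141, 0.0, -0.364]
ft_force: [-5.1, -4.9, -5.4]
opening: 0.454
grip_force: 10.8
```

arm_command --pt "0 0.9 0 0 0.43" --pt "0 1.7 0 0 0.415" --pt "0 2.3 0 0 0.4" --pt "0 2.5 0 0 0.39" --pt "0 2.5 0 0 0.38"

```text
t: 12.1
eef_pos: [524.1, 91.1, 213.8]
tcp_rot: [3.14, 0.0, -0.364]
ft_force: [-4.4, -5.4, -4.7]
opening: 0.392
grip_force: 30.0
```

arm_command --pt "0 0 0 0 0.3" --pt "0 0 0 0 0.3" --pt "0 0 0 0 0.3" --pt "0 0 0 0 0.3" --pt "0 0 0 0 0.3"

```text
t: 12.6
eef_pos: [524.1, 91.1, 213.8]
tcp_rot: [3.14, 0.0, -0.364]
ft_force: [-7.2, -6.2, -5.3]
opening: 0.395
grip_force: 30.0
```

```bash
python3 look.py l4
python3 - <<'E'
import cv2,numpy as np
a,b=[cv2.imread(f"pics/raw_scene_{n}.png").astype(float)[130:160,205:252] for n in("l3","l4")]
print(cv2.phaseCorrelate(a.mean(2),b.mean(2)))
E
```

```text
[524.10963032  91.13584699 213.77255745] [ 3.14025891e+00  3.57393959e-04 -3.63658881e-01] [-5.59223902 -6.10001185 -5.22788802] 0.3896592657019349 30.00116765499115 12.7
((1.1607177624710587, 0.26697594749081865), 0.1361496233823783)
```

```bash
python3 -c "
from cell import env
print(env.job_done())"
```

```text
the job is handed in; nothing more can be done
None
```

I raised the collar about 118 mm until the wrist force showed it touching the rubber ring, then squeezed the cam lever shut against the bar, and the fingers still hold both handles at 30 N. I took the ring contact and the shut lever from the force and opening readings, because the arm hid them from the cameras. The job is handed in and no verdict came back.

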